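# Zero the smoke meter and hold the reference cell in its beam

## Task

Check the diesel smoke meter: while nothing is in the light path, press the zero button on the read-out unit fully down and let it come back up. Then lift the glass reference cell out of the kit case, gripping it only by its two narrow frosted sides and never by the clear panes, and hold it upright in the gap of the sensor head, midway between the two barrels, its window centred on the beam and its panes square to it, without touching the head. Finish while still holding it there, quite still, for the reading, and leave everything else where it is.

Things in the scene. Friction and masses are not known exactly. Their poses are not given: they have to be found in the camera images.
- cell: the reference cell: a flat sealed glass cuvette, 40 mm wide (x), 12 mm thick (y), 75 mm tall (z), 70 g; origin at the centre of its underside. The two narrow sides (x = +-20 mm, 11 by 75 mm) are frosted white and are the grip; the two broad faces are clear grey panes with 4 mm frosted rims. It stands upright in an outer slot of the kit case, its top 85 mm above the bench, upper 40 mm free
- panes: the clear window fixed in the cell, 34 mm wide (x), 12 mm thick (y), 67 mm tall; origin at its centre, 37.5 mm above the cell's underside, axes as the cell's
- head: the sensor head, fixed: base plate 85 mm (x) by 270 mm (y), top at 18 mm; two level barrels on pedestals face each other along its y with an open gap of 120 mm (y = -60 to 60), hoods 49 mm across, axis 125 mm and top 150 mm above the bench, air barbs to 166 mm at y = +-107. A radio box 36 mm high (aerial to 64 mm) stands in the gap at x = 9 to 39 mm. Origin: centre of its underside
- head_beam (a point): the middle of the light path: on the barrels' axis, midway between them, 125 mm above the bench; axes as the head's, the beam runs along y and is about 16 mm thick
- kit: the kit case, fixed: open grey tray 102 mm (x) by 162 mm (y), black insert 45 mm high with three slots at y = -45, 0, 45 mm, each 42 mm (x) by 14 mm, 35 mm deep; origin at the centre of its underside. The middle slot is empty; cell and shutter stand in the outer ones, either way round, their width along the case's x, undersides 10 mm above the bench: lift straight up over 40 mm to clear
- unit: the read-out unit, fixed: a flat grey box 130 mm (x) by 184 mm (y) by 50 mm high (rubber bumpers at its two ends 56 mm high) with a dark display; origin at the centre of its underside
- zero_top (a point): centre of the top of the zero button, a round black cap of 26 mm diameter in a steel collar of 42 mm, on the unit's top; 72 mm above the bench when up; it is pushed straight down
- zero (a joint): travel of the zero button: 0 up, 0.006 m fully down (springs back; 1.5 N to start it, 5 N to hold it fully down)
- shutter: leave alone: the opaque shutter, a dark steel plate 40 mm wide with a 12 mm thick foot and a small round knob on top, standing in the other outer slot, top 96 mm above the bench
- pinion: leave alone: a loose steel gear wheel, 75 mm across, 32 mm high, on the bench
- cleaner: leave alone: a small white bottle, 48 mm diameter, 110 mm high, on the bench
- driver: leave alone: a screwdriver, 150 mm long, lying on the bench
There are look-alikes about, which are no part of the job. What is shaped like the cell but purple is not meant. What is shaped like the unit but purple is not meant.

How it is judged:
By the outcome, as a careful person would: the job done as asked, in the order asked, and still so for the second after the job is handed in, while the arm keeps its last pose, push and grip.
It also fails if it takes over 54 s, if anything falls off the work surface, if the arm or the gripper's body presses on something with over 40 N, if the wrist force passes 120 N, or if a joint passes its speed limit or range.

## Robot

A 7-joint arm with a two-finger parallel gripper is mounted at the origin on the work surface. World frame = base frame: x ahead of the robot, y to its left, z up, the work surface at z = 0. Lengths are in mm, angles in rad, forces in N, time in s.
With the tool pointing down it reaches from about 350 to 775 mm from the base axis. Payload 3.1 kg.
Tool frame: the origin (TCP) lies midway between the tips of the shut fingers; the grasp point (between the pads) lies 19 mm behind it; z points along the fingers, y is the line along which they close (so a half turn about z gives the same grasp; the last joint's range is limited). The gripper opens to 85 mm and grips with 20 to 120 N. Pads are 22 mm wide; open, the fingers measure 114 mm over their backs; the gripper's body (76 mm by 85 mm) begins 54 mm behind the grasp point. The pads swing forward as they close: fully open they stand 13 mm farther back than shut.
Start: joints at [1.243, 0.311, 0.014, 1.512, -0.004, 1.319, -0.027], TCP at [155.092, -527.697, 231.304] pointing down, gripper open.
Joint ranges: [-2.7, 2.7], [-0.3, 1.91], [-1.27, 1.3], [0.12, 2.57], [-1.44, 4.58], [0.2, 2.03], [-3.05, 3.05]. Speed limits (rad/s): [2.79, 2.79, 3.14, 3.14, 3.14, 3.14, 3.14].

## Interface

Orientations are given as a 3x3 rotation matrix whose columns are the frame's x, y, z axes.
In Python, from station import ctrl, optics, close_job gives the robot as it stands. The module is installed in compiled form; this text tells all that it offers.
- The arm moves only by the tool jog_arm, never from a script. Its argument "commands" is text: rows parted by semicolons, each of 7 numbers parted by spaces: the shift along the tool's x, y, z in cm, then the turn, a rotation vector about the tool's x, y, z in rad, then the closure, from -1 (fully open) to 1 (shut). A call has 1 to 5 rows; each row shifts and turns the commanded pose from where the row before left it, along the tool's axes as they then stand; what a row does not reach is not made up. A row lasts 1/10 s, in which the tool goes at most 50 mm and 8.59 degrees, less where a joint would pass 70% of its speed; a pose out of reach is approached as far as the arm can. A call is refused whole if a number of a shift passes 5 or a number of a turn 0.15, either way. A call with a gripper value outside its range is refused whole. The fingers move at their own pace and stop on an object; "squeeze" is the grip in N (left out, the last holds). Time passes only in rows, so rows that do not move let the fingers close. It gives the time, the measured TCP pose, the force, the opening and the grip force at its end, in the units of the state.
- ctrl.sense(): the state, without advancing time (a new reading comes with each control period).
- optics.read_camera(name): name is "scene" or "top"; returns the picture (420x560x3 uint8, red, green, blue); there is no depth.
- optics.camera_params(name): a dict with "camera_matrix" (3x3 intrinsics, pixels), "R" (3x3) and "t" (3): a world point X has camera coordinates R X + t. Camera axes: x right, y down, z forward; pixel columns grow to the right and rows downward; lengths in mm; the calibration is good to about 2 mm. A picture is of the moment at which its call begins. camera_params takes no time and is no camera call.
- close_job(): hands the job in; it is judged then, once.
The state is a dict: "t": time; "q": joint angles; "dq": joint speeds; "effort": joint torques, N m; "ee_pos": TCP position; "eef_rot": TCP orientation; "wrist_force": force on the tool from outside, world axes, zero at the start; "wrist_torque": the same for the moment, N m; "finger_gap": opening from 0.0 (shut) to 1.0 (fully open); "finger_force": force on a finger pad.
Only numpy, scipy, OpenCV 4.12 (cv2) and the standard library are available. Lean on these libraries where they do the work, as an engineer would, in place of code of your own. Each camera call takes 0.05 s, during which the arm holds its last target. There are 200 camera calls.

## Working session

There is one attempt and no reset: what is moved stays moved. The work goes in short steps, Python scripts to look and compute and a tool call to move; the robot and the scene stay as the last step left them, time stands still between calls to the robot, and variables do not carry over. Pictures are saved under pics/ and viewed, at most 10 in all, crops included, and the job is handed in when it is done.

Besides the shell and the picture viewer there is one more tool, called after "Call:" by a JSON object that holds its "method" and its "body", one argument or row to a line. jog_arm: Moves the arm, as the interface text tells. Its arguments: {"type":"object","properties":{"commands":{"type":"string"},"squeeze":{"type":"number"}},"required":["commands"]}

```bash
mkdir -p pics
cat > h.py <<'E'
import numpy as np, cv2
from station import ctrl, optics
def grab(n,f):
    im=optics.read_camera(n); cv2.imwrite('pics/'+f,im[:,:,::-1]); return im
def proj(n,X):
    p=optics.camera_params(n); c=np.atleast_2d(X)@np.array(p['R']).T+np.array(p['t']); u=c@np.array(p['camera_matrix']).T
    return u[:,:2]/u[:,2:]
def ray(n,uv,z):
    p=optics.camera_params(n);R=np.array(p['R']);t=np.array(p['t']);K=np.array(p['camera_matrix'])
    uv=np.atleast_2d(np.array(uv,float)); d=np.c_[uv,np.ones(len(uv))]@np.linalg.inv(K).T@R; o=-R.T@t
    return o+d*((z-o[2])/d[:,2])[:,None]
E
python3 - <<'E'
from h import *
a=grab('scene','s0.png');b=grab('top','t0.png')
for n in('scene','top'):
    p=optics.camera_params(n);print(n,np.round(p['camera_matrix'],1).tolist(),np.round(p['R'],3).tolist(),np.round(p['t']))
    R=np.array(p['R']);print(-R.T@np.array(p['t']))
s=ctrl.sense();print(s)
E
```

```text
scene [[392.6, 0.0, 285.9], [0.0, 392.6, 205.6], [0.0, 0.0, 1.0]] [[-0.459, 0.889, 0.006], [0.525, 0.276, -0.805], [-0.717, -0.366, -0.594]] [ 169. -181. 1448.]
[1210.27326148  430.43674757  712.72450149]
top [[467.0, 0.0, 285.8], [0.0, 467.0, 208.6], [0.0, 0.0, 1.0]] [[0.003, -1.0, 0.016], [-0.99, -0.005, -0.144], [0.144, -0.016, -0.989]] [  34.  485. 1368.]
[ 281.75090686   57.65034319 1422.52416944]
{'t': 0.1, 'q': array([ 1.24328659,  0.31167317,  0.01393614,  1.5129281 , -0.00438916,
        1.31919606, -0.02720631]), 'dq': array([ 1.12094926e-03, -9.76728796e-04, -1.74446603e-03, -5.41890430e-03,
        1.93270195e-03, -1.44967270e-05, -8.59937590e-04]), 'effort': array([ 5.41180634e-04, -3.80852008e+01,  1.46379699e-01, -2.31240696e+01,
        1.23380419e-02,  8.14750761e-03, -1.81821611e-05]), 'ee_pos': array([ 154.9134956 , -527.03665945,  230.30180704]), 'eef_rot': array([[ 9.59397857e-01,  2.82055439e-01, -6.93316055e-04],
       [ 2.82056279e-01, -9.59395648e-01,  2.06060276e-03],
       [-8.39601885e-05, -2.17249202e-03, -9.99997637e-01]]), 'wrist_force': array([0.12981496, 0.36045546, 0.19340394]), 'wrist_torque': array([-0.00307548,  0.00987695,  0.00791135]), 'finger_force': 0.0, 'finger_gap': 1.0005962449778496}
```

View pics/s0.png

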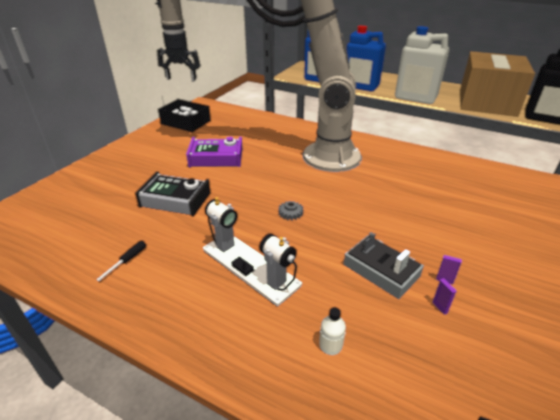

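View pics/t0.png

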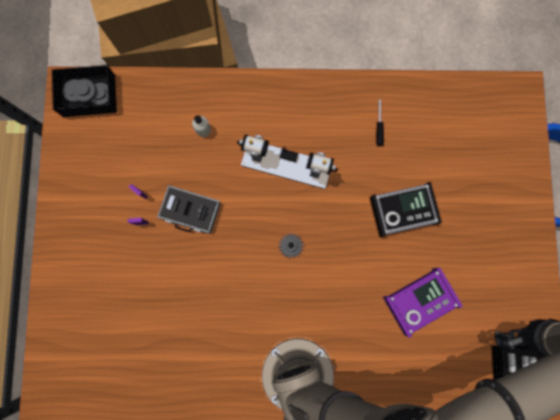

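The scene view shows the grey unit at (173,193), the kit at (383,263) with the white cell at (402,261) and the dark shutter at (370,243), and the head at (250,250).

Look-alikes, top view:
- **Cell:** pale block in the kit at (171,203). The others are purple plates at (138,191) and (137,221), and the shutter at (204,212).
- **Unit:** grey box at (405,210) with its button near (392,218). The other is the purple unit at (423,302), with the black box at (85,90) as a further distractor.

I choose the grey unit and the pale block, and check both in one montage.

Run:
```python
from h import *
s=cv2.imread('pics/s0.png');t=cv2.imread('pics/t0.png')
def c(im,x,y,w,h): return cv2.resize(im[y:y+h,x:x+w],(400,300),interpolation=cv2.INTER_CUBIC)
cv2.imwrite('pics/m.png',np.vstack([np.hstack([c(t,152,178,80,60),c(t,365,178,80,60)]),np.hstack([c(t,232,120,112,84),c(s,335,225,100,75)])]))
```

```text
(no output)
```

View pics/m.png

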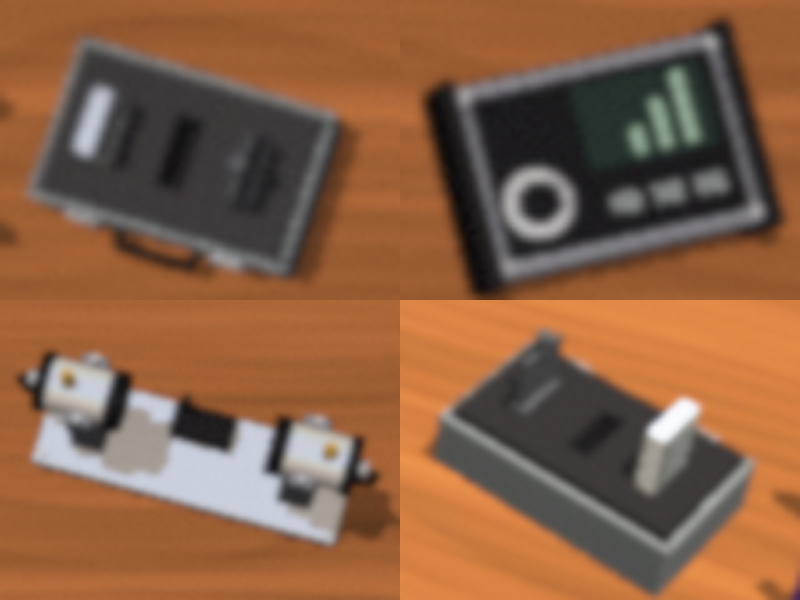

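The crops confirm the choice. The pale cell stands in the kit's left slot with its width along the case's short side. The steel ring with a black cap is on the grey unit, and the gap is empty. Now I'll measure.

Run:
```python
from h import *
t=cv2.imread('pics/t0.png');s=cv2.imread('pics/s0.png')
def best(im,roi,lo,hi,n=1):
    x,y,w,h=roi; g=cv2.inRange(cv2.cvtColor(im[y:y+h,x:x+w],cv2.COLOR_BGR2HSV),lo,hi)
    g=cv2.resize(g,None,fx=8,fy=8,interpolation=cv2.INTER_LINEAR); g=(g>127).astype(np.uint8)
    c=sorted(cv2.findContours(g,cv2.RETR_EXTERNAL,2)[0],key=cv2.contourArea)[::-1][:n]
    return [((k.reshape(-1,2)+.5)/8-.5+[x,y]).astype(np.float32) for k in c]
def rect(cn,pts,z):
    w=ray(cn,pts,z)[:,:2].astype(np.float32); r=cv2.minAreaRect(w); b=cv2.boxPoints(r);
    return np.round(r[0],1),np.round(r[1],1),round(r[2],1)
# cell top z=85
k=best(t,(160,188,24,26),(0,0,130),(179,90,255))[0];print('cell top',rect('top',k,85))
k=best(s,(385,245,35,35),(0,0,205),(179,60,255))[0];print('cell scene top',rect('scene',k,85),k.min(0),k.max(0))
# collar
k=best(t,(384,208,18,20),(0,0,100),(179,90,255))[0];
for z in(55,62,72):print('collar',z,rect('top',k,z), cv2.minAreaRect(k)[0])
# kit
q=np.array([[85,38],[342,120],[293,275],[30,197]])/5.+[152,178]
print('kit',ray('top',q,47)[:,:2].round(1).tolist(),ray('top',q,47)[:,:2].mean(0),rect('top',q,47))
# unit corners of grey frame z=50
q=np.array([[462,92],[715,38],[765,218],[505,280]]);q=(q-[400,0])/5.+[365,178]
print('unit',rect('top',q,50))
# barbs
for n,im,rois in(('top',t,[(246,137,10,11),(318,156,12,12)]),('scene',s,[(210,195,14,12),(275,233,16,14)])):
    for r in rois:
        x=best(im,r,(12,130,90),(35,255,255),3)
        for k in x: print(n,'gold',cv2.contourArea(k),k.mean(0),ray(n,k.mean(0),163)[0])
# base plate white
k=best(t,(236,135,110,60),(0,0,150),(179,60,255))[0]; print('white',rect('top',k,18))
q=np.array([[33,462-300],[333,543-300]])/3.571+[232,120]; print('plate front corners',ray('top',q,18)[:,:2].round(1).tolist())
```

```text
cell top (array([495.7, 370.6]), array([15.4, 42.7]), 73.8)
cell scene top (array([496.1, 370.8]), array([15.3, 44. ]), 74.6) [397.5625 249.5625] [409.4375 260.4375]
collar 55 (array([ 451.8, -277.3]), array([47.2, 51.2]), 88.4) (391.5, 219.0)
collar 62 (array([ 450.9, -275.6]), array([47. , 50.9]), 88.4) (391.5, 219.0)
collar 72 (array([ 449.7, -273.1]), array([46.6, 50.5]), 88.4) (391.5, 219.0)
kit [[550.4, 384.7], [501.6, 230.4], [408.9, 257.1], [454.5, 413.4]] [478.84429852 321.39362851] (array([479.1, 321.1]), array([162.8, 100. ]), 73.3)
unit (array([ 482. , -326.1]), array([114.9, 160.7]), 13.1)
top gold 0.6953125 [328.9875 156.0125] [613.88306162 -81.95312855 163.        ]
top gold 0.484375 [324. 162.] [596.74395802 -67.93211494 163.        ]
scene gold 92.21875 [216.35715 200.97322] [607.38182898 -64.40328287 163.        ]
scene gold 96.90625 [282.51666 238.89583] [655.25067065 139.52665602 163.        ]
white (array([628. ,  35.3]), array([271.7,  89.4]), 74.5)
plate front corners [[620.7, 172.7], [551.2, -85.5]]
```

Run:
```python
from h import *
t=cv2.imread('pics/t0.png');s=cv2.imread('pics/s0.png')
def wc(im,roi,f):
    x,y,w,h=roi;p=im[y:y+h,x:x+w].astype(float);W=f(p);yy,xx=np.mgrid[y:y+h,x:x+w];return np.array([(W*xx).sum(),(W*yy).sum()])/W.sum()
gold=lambda p:np.clip(p[...,2]-p[...,0]-45,0,None)
def tri(u,v):
    A=[];
    for n,q in(('top',u),('scene',v)):
        P=optics.camera_params(n);M=np.array(P['camera_matrix'])@np.c_[P['R'],P['t']];A.append(M)
    X=cv2.triangulatePoints(A[0],A[1],u.reshape(2,1),v.reshape(2,1));return (X[:3]/X[3]).ravel()
B=[]
for a,b in(((247,138,8,8),(212,197,9,8)),((320,158,8,8),(278,234,9,9))):
    u=wc(t,a,gold);v=wc(s,b,gold);B.append((ray('top',u,163)[0]+ray('scene',v,163)[0])/2)
    print(u,v,'tri',tri(u,v).round(1),ray('top',u,163)[0].round(1),ray('scene',v,163)[0].round(1))
d=B[0]-B[1];print('len/ang',np.hypot(d[0],d[1]),np.degrees(np.arctan2(abs(d[1]),abs(d[0]))))
# plate front edge, top view: for each column the lowest bright pixel
g=cv2.cvtColor(t,cv2.COLOR_BGR2GRAY).astype(float);hs=cv2.cvtColor(t,cv2.COLOR_BGR2HSV);m=((hs[...,1]<70)&(hs[...,2]>150))
P=[]
for x in range(248,320):
    y=np.where(m[140:192,x])[0]
    if len(y):P.append((x,y.max()+140.5))
w=ray('top',P,18)[:,:2];l=cv2.fitLine(w.astype(np.float32),cv2.DIST_HUBER,0,.01,.01).ravel();print('front',l,np.degrees(np.arctan2(l[1],l[0])))
dark=lambda p:np.clip(90-p.max(2),0,None)
u=wc(t,(389,215,8,7),dark);print('cap',u,ray('top',u,72)[0])
x=s[176:194,182:202].max(2);print(x)
```

```text
[250.38509317 140.83850932] [216.78344459 199.21602136] tri [671.6  87.3 258.2] [655.7 136.6 163. ] [600.9 -67.7 163. ]
[324.19166667 161.4625    ] [281.78101425 236.66324392] tri [607.2  -4.8 102.7] [598.3 -68.5 163. ] [649.6 134.8 163. ]
len/ang 4.566672000689106 15.96041491309298
front [2.6299211e-01 9.6479797e-01 5.8586816e+02 4.1954517e+01] 74.75232
cap [392.65330189 218.        ] [ 452.84445898 -276.59686899   72.        ]
[[206 207 212 215 215 216 214 214 212 211 212 217 220 221 222 222 222 222
  221 221]
 [174 181 192 201 206 206 202 194 187 181 182 191 202 212 218 220 222 222
  223 223]
 [124 135 150 163 170 172 161 146 131 122 125 141 168 195 210 215 218 219
  220 222]
 [ 73  83  97 107 116 115 103  85  70  64  68  92 139 186 209 212 207 207
  208 211]
 [ 44  50  67  85  91  81  62  47  41  39  42  64 121 184 215 210 189 177
  175 179]
 [ 40  57  94 124 122  93  57  39  36  35  35  51 109 176 214 205 165 130
  121 128]
 [ 45  82 137 171 159 113  65  38  33  34  38  62 117 179 214 203 154  98
   76  90]
 [ 49  98 161 199 191 150 103  73  62  67  80 107 153 199 217 194 142  8
[... 163 characters left out ...]
 103  86
   86  82]
 [ 39  51  89 133 168 189 202 209 212 209 201 189 175 156 133 112  98  95
   87  70]
 [ 35  43  66  99 127 149 165 173 177 176 168 156 141 125 106  95  97  94
   78  59]
 [ 37  37  50  71  94 115 128 134 137 135 132 124 111  95  84  87  89  79
   63  48]
 [ 36  36  39  48  63  78  88  93  94  93  90  85  77  73  81  86  79  64
   50  40]
 [ 37  36  37  38  43  47  52  56  56  55  52  52  59  77  91  85  69  52
   42  34]
 [ 35  35  37  37  37  38  38  40  40  38  41  52  73  90  90  75  56  43
   34  27]
 [ 36  36  36  37  36  36  36  36  37  38  46  66  89  92  79  59  45  36
   28  25]
 [ 35  36  36  37  36  37  37  37  37  43  57  79  91  83  65  48  38  29
   25  23]]
```

Call:
{"method": "jog_arm", "body": {
  "commands": "3.56 -1.57 0 0 0 0 1;3.56 -1.57 0 0 0 0 1;3.56 -1.57 0 0 0 0 1;3.56 -1.57 0 0 0 0 1;3.56 -1.57 0 0 0 0 1",
  "squeeze": 40
}}

```text
t: 0.6
ee_pos: [304.5, -400.7, 230.8]
eef_rot: [[0.959, 0.282, -0.001], [0.282, -0.959, 0.001], [-0.0, -0.001, -1.0]]
wrist_force: [-0.6, -0.4, -0.5]
finger_gap: 0.14
finger_force: 0.0
```

Call:
{"method": "jog_arm", "body": {
  "commands": "3.56 -1.57 2 0 0 0 1;3.56 -1.57 2 0 0 0 1;3.56 -1.57 2 0 0 0 1;3.56 -1.57 2 0 0 0 1;3.56 -1.57 2 0 0 0 1"
}}

```text
t: 1.1
ee_pos: [453.0, -275.5, 130.2]
eef_rot: [[0.959, 0.282, -0.001], [0.282, -0.959, 0.0], [-0.001, -0.0, -1.0]]
wrist_force: [1.0, -0.3, 0.4]
finger_gap: 0.001
finger_force: 0.0
```

Call:
{"method": "jog_arm", "body": {
  "commands": "0 0 0 0 0 0 1;0 0 0 0 0 0 1"
}}

```text
t: 1.3
ee_pos: [452.3, -275.3, 130.2]
eef_rot: [[0.959, 0.285, -0.002], [0.285, -0.959, 0.001], [-0.002, -0.002, -1.0]]
wrist_force: [-0.7, -0.9, -0.3]
finger_gap: 0.001
finger_force: 0.0
```

Run:
```python
from h import *
st=ctrl.sense();print(st['t'],st['ee_pos'].round(1),st['eef_rot'].round(4).tolist(),st['wrist_force'].round(2),st['finger_gap'])
s=grab('scene','s1.png');t=grab('top','t1.png')
P=st['ee_pos'];C=[452,-276,72]
print(proj('scene',[P,C]),proj('top',[P,C]))
c=lambda im,x,y:cv2.resize(im[y:y+60,x:x+80,::-1],(400,300),interpolation=cv2.INTER_CUBIC)
cv2.imwrite('pics/m1.png',np.hstack([c(s,150,140),c(t,355,180)]))
```

```text
1.3 [ 452.3 -275.3  130.2] [[0.9586, 0.2849, -0.0023], [0.2849, -0.9586, 0.0013], [-0.0019, -0.0019, -1.0]] [-0.72 -0.93 -0.29] 0.0012823549367896824
[[189.10055536 163.01531323]
 [191.69168106 179.7182438 ]] [[397.25041364 215.62059575]
 [392.45878926 218.28555456]]
```

View pics/m1.png

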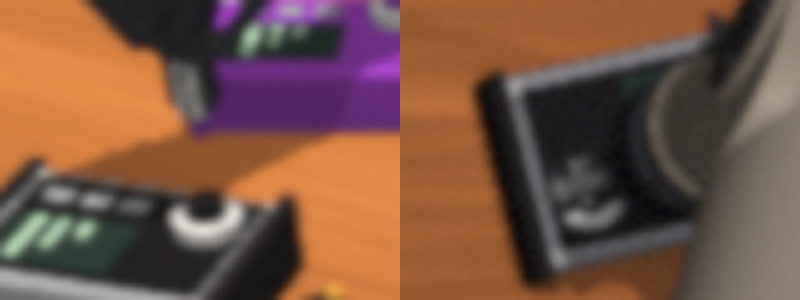

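The fingertips show at scene (188,164) and the cap at (190.6,180), both matching the projections, so the tool is over the button. Now I'll press.

Call:
{"method": "jog_arm", "body": {
  "commands": "0 0 2 0 0 0 1;0 0 2 0 0 0 1;0 0 1.3 0 0 0 1;0 0 0.3 0 0 0 1;0 0 0 0 0 0 1"
}}

```text
t: 1.9
ee_pos: [451.9, -277.4, 75.4]
eef_rot: [[0.96, 0.281, -0.0], [0.281, -0.96, -0.0], [-0.0, 0.0, -1.0]]
wrist_force: [-0.1, 0.4, 0.5]
finger_gap: 0.003
finger_force: 0.0
```

Call:
{"method": "jog_arm", "body": {
  "commands": "0 0 0.2 0 0 0 1;0 0 0.2 0 0 0 1;0 0 0.2 0 0 0 1;0 0 0 0 0 0 1;0 0 0 0 0 0 1"
}}

```text
t: 2.4
ee_pos: [453.1, -277.2, 70.0]
eef_rot: [[0.959, 0.282, 0.002], [0.282, -0.959, -0.001], [0.001, 0.002, -1.0]]
wrist_force: [0.8, -0.4, 3.3]
finger_gap: -0.001
finger_force: 1.3
```

Call:
{"method": "jog_arm", "body": {
  "commands": "0 0 0.2 0 0 0 1;0 0 0.2 0 0 0 1;0 0 0.1 0 0 0 1;0 0 0 0 0 0 1;0 0 0 0 0 0 1"
}}

```text
t: 2.9
ee_pos: [453.1, -277.2, 66.0]
eef_rot: [[0.959, 0.282, 0.002], [0.282, -0.959, -0.001], [0.001, 0.002, -1.0]]
wrist_force: [-2.3, 0.7, 10.9]
finger_gap: -0.003
finger_force: 5.8
```

Call:
{"method": "jog_arm", "body": {
  "commands": "0 0 0.1 0 0 0 1;0 0 0.05 0 0 0 1;0 0 0 0 0 0 1;0 0 0 0 0 0 1"
}}

```text
t: 3.3
ee_pos: [453.2, -277.2, 65.9]
eef_rot: [[0.959, 0.282, 0.002], [0.282, -0.959, -0.002], [0.001, 0.002, -1.0]]
wrist_force: [-3.9, 0.8, 19.9]
finger_gap: -0.002
finger_force: 9.6
```

The button bottomed out at 65.9 mm, against 66 expected. Next I lift, turn and travel.

Call:
{"method": "jog_arm", "body": {
  "commands": "0 0 -1 0 0 0 1;0 0 -1.5 0 0 0 1;0 0 -2 0 0 -0.1424 1;0 0 -2 0 0 -0.1424 1;0 0 -2 0 0 -0.1424 1"
}}

```text
t: 3.8
ee_pos: [451.3, -275.8, 147.4]
eef_rot: [[0.752, 0.659, -0.003], [0.659, -0.752, 0.002], [-0.001, -0.003, -1.0]]
wrist_force: [0.3, 0.3, -0.3]
finger_gap: -0.0
finger_force: 0.0
```

Call:
{"method": "jog_arm", "body": {
  "commands": "0 0 -2 0 0 -0.1424 1;0 0 -2 0 0 -0.1424 1;0 0 -1.3 0 0 -0.1424 1;0 0 0 0 0 -0.1424 1;0 0 0 0 0 0 1"
}}

```text
t: 4.3
ee_pos: [451.8, -276.2, 200.2]
eef_rot: [[0.284, 0.959, -0.001], [0.959, -0.284, 0.001], [0.001, -0.002, -1.0]]
wrist_force: [-0.1, -0.7, -0.8]
finger_gap: 0.002
finger_force: 0.0
```

Run:
```python
from h import *
st=ctrl.sense();R=st['eef_rot'];p=st['ee_pos'];print(st['t'],p.round(1),R.round(4).tolist(),np.degrees(np.arctan2(R[1,1],R[0,1])),st['q'].round(2))
print(R.T@(np.array([495.9,370.7,160])-p))
```

```text
4.3 [ 451.8 -276.2  200.2] [[0.2843, 0.9587, -0.0013], [0.9587, -0.2843, 0.0012], [0.0008, -0.0016, -1.0]] -16.515602645092173 [ 0.83  0.32 -0.41  1.6   0.13  1.25  0.11]
[ 632.73365327 -141.56222483   40.94935733]
```

Call:
{"method": "jog_arm", "body": {
  "commands": "4.2 -0.94 0 0 0 0 1;4.2 -0.94 0 0 0 0 1;4.2 -0.94 0 0 0 0 1;4.2 -0.94 0 0 0 0 1;4.2 -0.94 0 0 0 0 1"
}}

```text
t: 4.8
ee_pos: [465.8, -60.2, 199.8]
eef_rot: [[0.288, 0.958, -0.002], [0.958, -0.288, 0.0], [-0.0, -0.002, -1.0]]
wrist_force: [1.2, 0.4, -0.2]
finger_gap: 0.003
finger_force: 0.0
```

Call:
{"method": "jog_arm", "body": {
  "commands": "4.2 -0.94 0 0 0 0 0;4.2 -0.94 0 0 0 0 -0.4;4.2 -0.94 0 0 0 0 -0.4;4.2 -0.94 0 0 0 0 -0.4;4.2 -0.94 0 0 0 0 -0.4"
}}

```text
t: 5.3
ee_pos: [480.5, 154.0, 199.7]
eef_rot: [[0.288, 0.958, -0.002], [0.958, -0.288, -0.001], [-0.002, -0.002, -1.0]]
wrist_force: [0.6, -0.3, -0.0]
finger_gap: 0.702
finger_force: 0.0
```

Call:
{"method": "jog_arm", "body": {
  "commands": "4.2 -0.94 0 0 0 0 -0.4;4.2 -0.94 0 0 0 0 -0.4;4.2 -0.94 0 0 0 0 -0.4;4.2 -0.94 0 0 0 0 -0.4;4.2 -0.94 0 0 0 0 -0.4"
}}

```text
t: 5.8
ee_pos: [495.5, 368.4, 199.2]
eef_rot: [[0.287, 0.958, -0.002], [0.958, -0.287, -0.002], [-0.003, -0.002, -1.0]]
wrist_force: [0.2, -0.9, -0.1]
finger_gap: 0.701
finger_force: 0.0
```

Call:
{"method": "jog_arm", "body": {
  "commands": "0 0 2 0 0 0 -0.4;0 0 2 0 0 0 -0.4;0 0 2 0 0 0 -0.4;0 0 0 0 0 0 -0.4"
}}

```text
t: 6.2
ee_pos: [493.7, 365.0, 136.0]
eef_rot: [[0.286, 0.958, -0.008], [0.958, -0.286, -0.007], [-0.008, -0.005, -1.0]]
wrist_force: [-0.3, -0.3, -0.0]
finger_gap: 0.702
finger_force: 0.0
```

Run:
```python
from h import *
st=ctrl.sense();R=st['eef_rot'];p=st['ee_pos'];print(st['t'],p.round(1),R.round(4).tolist(),np.degrees(np.arctan2(R[1,1],R[0,1])),st['finger_gap'])
print(R.T@(np.array([495.9,370.7,140])-p))
s=grab('scene','s2.png');t=grab('top','t2.png')
print(proj('scene',[p,[495.9,370.7,85]]),proj('top',[p,[495.9,370.7,85]]))
c=lambda im,x,y,w=100:cv2.resize(im[y:y+w*3//4,x:x+w,::-1],(400,300),interpolation=cv2.INTER_CUBIC)
cv2.imwrite('pics/m2.png',np.hstack([c(s,350,210),c(t,130,170)]))
```

```text
6.2 [493.7 365.  136. ] [[0.2859, 0.9582, -0.0076], [0.9582, -0.286, -0.0066], [-0.0085, -0.0054, -0.9999]] -16.618632067020542 0.7015681203814115
[ 6.09287968  0.45811282 -4.02172366]
[[405.09279899 236.64732322]
 [403.23338302 254.71423316]] [[167.92914621 199.47457079]
 [170.08880009 201.60224743]]
```

View pics/m2.png

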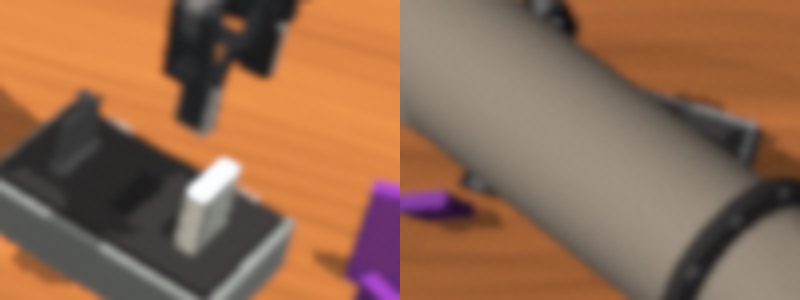

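The cell's top is at scene (403.2,254.5), exactly where projected, and the fingers are above it straddling its width. I'll correct a 6 mm offset along the tool x axis.

Call:
{"method": "jog_arm", "body": {
  "commands": "0.6 0.05 0 -0.005 0.008 0 -0.4;0 0 0 0 0 0 -0.4;0 0 0 0 0 0 -0.4"
}}

```text
t: 6.6
ee_pos: [498.7, 373.7, 141.9]
eef_rot: [[0.284, 0.959, 0.008], [0.959, -0.284, 0.008], [0.01, 0.006, -1.0]]
wrist_force: [-0.5, 0.7, 0.0]
finger_gap: 0.698
finger_force: 0.0
```

Call:
{"method": "jog_arm", "body": {
  "commands": "0 0 0 0.005 -0.008 0 -0.4;0 0 0 0 0 0 -0.4;0 0 0 0 0 0 -0.4"
}}

```text
t: 6.9
ee_pos: [498.5, 373.0, 140.8]
eef_rot: [[0.284, 0.959, 0.0], [0.959, -0.284, 0.0], [0.0, 0.0, -1.0]]
wrist_force: [0.4, 0.4, 0.7]
finger_gap: 0.702
finger_force: 0.0
```

Run:
```python
from h import *
st=ctrl.sense();R=st['eef_rot'];p=st['ee_pos'];print(st['t'],p.round(1),R.round(4).tolist(),np.degrees(np.arctan2(R[1,1],R[0,1])),st['dq'].round(3))
print(R.T@(np.array([495.9,370.7,140])-p))
```

```text
6.9 [498.5 373.  140.8] [[0.2844, 0.9587, 0.0], [0.9587, -0.2844, 0.0], [0.0, 0.0, -1.0]] -16.52367622385777 [ 0.002 -0.     0.     0.006  0.001 -0.    -0.   ]
[-2.9783746  -1.85119672  0.8386862 ]
```

Call:
{"method": "jog_arm", "body": {
  "commands": "-0.3 -0.19 0 0 0 0 -0.4;0 0 1.5 0 0 0 -0.4;0 0 1.5 0 0 0 -0.4;0 0 1 0 0 0 -0.4;0 0 0 0 0 0 -0.4"
}}

```text
t: 7.4
ee_pos: [494.3, 369.0, 97.6]
eef_rot: [[0.284, 0.959, -0.004], [0.959, -0.284, -0.004], [-0.005, -0.003, -1.0]]
wrist_force: [-0.2, -0.6, 0.9]
finger_gap: 0.702
finger_force: 0.0
```

Call:
{"method": "jog_arm", "body": {
  "commands": "0 0 1.5 0 0 0 -0.4;0 0 1.5 0 0 0 -0.4;0 0 1 0 0 0 -0.4;0 0 0.8 0 0 0 -0.4;0 0 0 0 0 0 -0.4"
}}

```text
t: 7.9
ee_pos: [494.9, 369.8, 51.0]
eef_rot: [[0.284, 0.959, -0.002], [0.959, -0.284, -0.002], [-0.003, -0.002, -1.0]]
wrist_force: [-0.6, -0.1, -0.4]
finger_gap: 0.701
finger_force: 0.0
```

Call:
{"method": "jog_arm", "body": {
  "commands": "0 0 0 0 0 0 -0.4;0 0 0 0 0 0 -0.4"
}}

```text
t: 8.1
ee_pos: [496.1, 371.2, 53.5]
eef_rot: [[0.284, 0.959, 0.001], [0.959, -0.284, 0.001], [0.001, 0.001, -1.0]]
wrist_force: [-0.4, -0.1, -0.2]
finger_gap: 0.702
finger_force: 0.0
```

Run:
```python
from h import *
st=ctrl.sense();R=st['eef_rot'];p=st['ee_pos'];print(st['t'],p.round(1),R.round(4).tolist(),st['wrist_force'])
print(R.T@(np.array([495.9,370.7,52])-p))
s=grab('scene','s3.png')
cv2.imwrite('pics/m3.png',cv2.resize(s[210:285,350:450,::-1],(800,600),interpolation=cv2.INTER_CUBIC))
```

```text
8.1 [496.1 371.2  53.5] [[0.2841, 0.9588, 0.0011], [0.9588, -0.2841, 0.001], [0.0013, 0.0007, -1.0]] [-0.38729133 -0.11206217 -0.19644362]
[-0.54740393 -0.05274039  1.47915651]
```

View pics/m3.png

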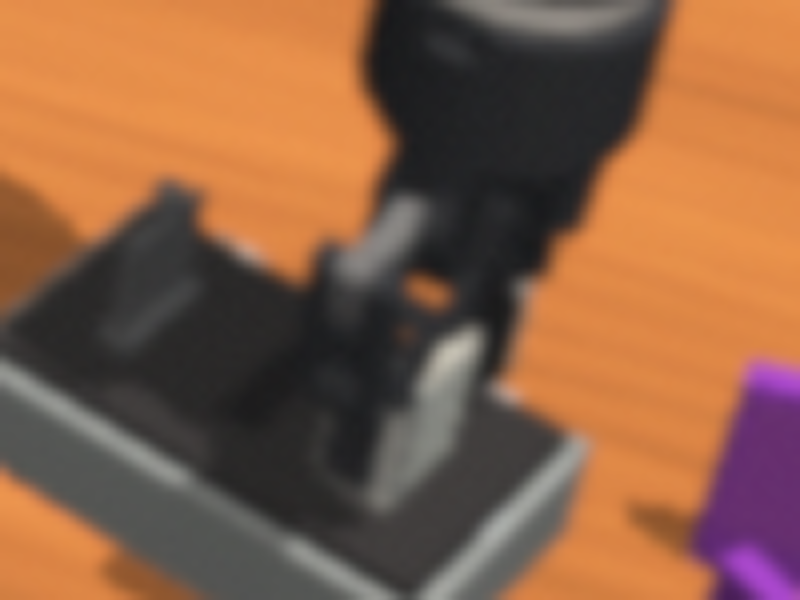

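The near finger stands in front of the cell's frosted narrow side at crop (350,420), at the offset I expected, with the cell between the fingers. Closing.

Call:
{"method": "jog_arm", "body": {
  "commands": "0 0 0.1 0 0 0 -0.1;0 0 0 0 0 0 0.1;0 0 0 0 0 0 0.3;0 0 0 0 0 0 1;0 0 0 0 0 0 1",
  "squeeze": 30
}}

```text
t: 8.65
ee_pos: [496.0, 370.9, 52.2]
eef_rot: [[0.284, 0.959, 0.001], [0.959, -0.284, 0.0], [0.001, 0.0, -1.0]]
wrist_force: [-0.0, -0.3, 2.2]
finger_gap: 0.466
finger_force: 30.3
```

Call:
{"method": "jog_arm", "body": {
  "commands": "0 0 0 0 0 0 1;0 0 0 0 0 0 1;0 0 0 0 0 0 1"
}}

```text
t: 8.95
ee_pos: [496.0, 370.9, 52.2]
eef_rot: [[0.284, 0.959, 0.001], [0.959, -0.284, 0.0], [0.001, 0.0, -1.0]]
wrist_force: [-0.2, -0.4, 3.8]
finger_gap: 0.462
finger_force: 30.5
```

Call:
{"method": "jog_arm", "body": {
  "commands": "0 0 -0.5 0 0 0 1;0 0 -1 0 0 0 1;0 0 -1 0 0 0 1;0 0 -1.5 0 0 0 1;0 0 -1.5 0 0 0 1"
}}

```text
t: 9.45
ee_pos: [495.5, 370.7, 108.2]
eef_rot: [[0.284, 0.959, -0.0], [0.959, -0.284, -0.0], [-0.0, -0.0, -1.0]]
wrist_force: [0.3, 0.4, -0.5]
finger_gap: 0.464
finger_force: 30.8
```

Call:
{"method": "jog_arm", "body": {
  "commands": "0 0 -3 0 0 0 1;0 0 -3 0 0 0 1;0 0 -3 0 0 0 1;0 0 -3 0 0 0 1;0 0 0 0 0 0 1"
}}

```text
t: 9.95
ee_pos: [497.2, 373.4, 233.5]
eef_rot: [[0.284, 0.959, 0.008], [0.959, -0.284, 0.008], [0.01, 0.006, -1.0]]
wrist_force: [-1.0, 0.6, -0.2]
finger_gap: 0.464
finger_force: 30.9
```

Call:
{"method": "jog_arm", "body": {
  "commands": "0 0 0 0 0 0 1;0 0 0 0 0 0 1;0 0 0 0 0 0 1"
}}

```text
t: 10.25
ee_pos: [495.1, 369.9, 225.3]
eef_rot: [[0.284, 0.959, -0.002], [0.959, -0.284, -0.002], [-0.003, -0.002, -1.0]]
wrist_force: [-0.6, -0.3, -1.0]
finger_gap: 0.47
finger_force: 30.8
```

Run:
```python
from h import *
st=ctrl.sense();R=st['eef_rot'];p=st['ee_pos'];print(st['t'],p.round(1),R.round(4).tolist(),st['wrist_force'],st['finger_gap'],st['finger_force'],st['q'].round(2))
print(R.T@(np.array([626.8,34.3,230])-p),'turn deg',-15+16.5)
```

```text
10.25 [495.1 369.9 225.3] [[0.2841, 0.9588, -0.0023], [0.9588, -0.2841, -0.0021], [-0.0027, -0.0016, -1.0]] [-0.61434796 -0.27268824 -0.99932355] 0.47024405450806556 30.83613395690918 [-0.26  0.54 -0.67  1.3   0.33  1.42 -1.19]
[-284.33287686  221.56631911   -4.31167908] turn deg 1.5
```

Call:
{"method": "jog_arm", "body": {
  "commands": "-1 0.8 -0.1 0 0 -0.013 1;-2 1.56 -0.1 0 0 -0.013 1;-2.5 1.95 -0.1 0 0 0 1;-2.5 1.95 0 0 0 0 1;-2.5 1.95 0 0 0 0 1"
}}

```text
t: 10.75
ee_pos: [547.1, 246.2, 228.6]
eef_rot: [[0.259, 0.966, -0.002], [0.966, -0.259, -0.001], [-0.002, -0.002, -1.0]]
wrist_force: [0.8, -0.1, -0.4]
finger_gap: 0.464
finger_force: 30.8
```

Call:
{"method": "jog_arm", "body": {
  "commands": "-2.5 1.95 0 0 0 0 1;-2.5 1.95 0 0 0 0 1;-2.5 1.95 0 0 0 0 1;-2.5 1.95 0 0 0 0 1;-2.5 1.95 0 0 0 0 1"
}}

```text
t: 11.25
ee_pos: [608.7, 100.2, 228.5]
eef_rot: [[0.259, 0.966, -0.002], [0.966, -0.259, -0.0], [-0.001, -0.002, -1.0]]
wrist_force: [-0.7, 1.2, -0.9]
finger_gap: 0.466
finger_force: 30.8
```

Call:
{"method": "jog_arm", "body": {
  "commands": "-2.5 1.95 0 0 0 0 1;-2 1.56 0 0 0 0 1;-1 0.7 0 0 0 0 1;0 0 0 0 0 0 1;0 0 0 0 0 0 1"
}}

```text
t: 11.75
ee_pos: [634.5, 39.7, 229.3]
eef_rot: [[0.257, 0.966, -0.002], [0.966, -0.257, 0.002], [0.001, -0.002, -1.0]]
wrist_force: [0.8, -0.3, 0.1]
finger_gap: 0.465
finger_force: 30.8
```

Call:
{"method": "jog_arm", "body": {
  "commands": "0 0 0 0 0 0 1;0 0 0 0 0 0 1;0 0 0 0 0 0 1;0 0 0 0 0 0 1;0 0 0 0 0 0 1"
}}

```text
t: 12.25
ee_pos: [635.3, 38.0, 229.8]
eef_rot: [[0.259, 0.966, 0.0], [0.966, -0.259, -0.0], [-0.0, 0.0, -1.0]]
wrist_force: [-0.1, 0.7, -1.0]
finger_gap: 0.461
finger_force: 30.8
```

Run:
```python
from h import *
st=ctrl.sense();R=st['eef_rot'];p=st['ee_pos'];print(st['t'],p.round(1),R.round(4).tolist(),np.degrees(np.arctan2(R[1,1],R[0,1])),st['wrist_force'],st['finger_gap'],st['finger_force'])
print(R.T@(np.array([626.8,34.3,190])-p))
s=grab('scene','s4.png')
cv2.imwrite('pics/m4.png',cv2.resize(s[130:310,180:340,::-1],(533,600),interpolation=cv2.INTER_CUBIC))
```

```text
12.25 [635.3  38.  229.8] [[0.2587, 0.9659, 0.0], [0.9659, -0.2587, -0.0001], [-0.0001, 0.0001, -1.0]] -14.995164530474915 [-0.14229678  0.68773025 -1.00284087] 0.4614059388082106 30.819751024246216
[-5.74302283 -7.25991787 39.84223466]
```

View pics/m4.png

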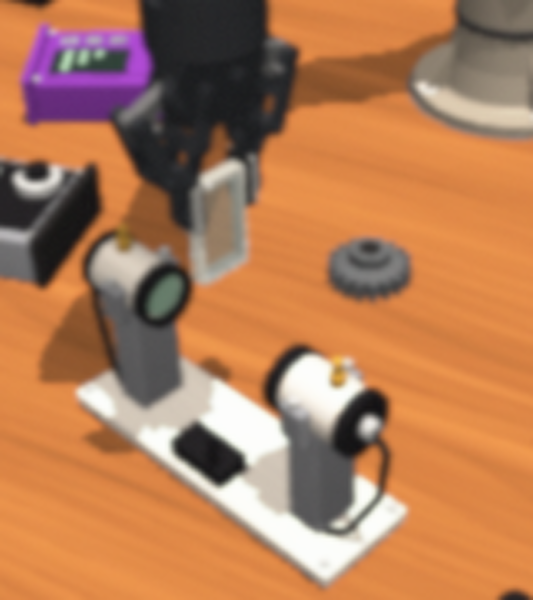

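The cell is held upright by its narrow sides, with the window at crop (220,225). The open gap lies below, between the hoods at (165,295) and (290,375). I'll centre it and descend.

Call:
{"method": "jog_arm", "body": {
  "commands": "-0.57 -0.73 0 0 0 0 1;0 0 1 0 0 0 1;0 0 1.5 0 0 0 1;0 0 1 0 0 0 1;0 0 0.5 0 0 0 1"
}}

```text
t: 12.8
ee_pos: [625.8, 33.6, 187.9]
eef_rot: [[0.259, 0.966, -0.003], [0.966, -0.259, -0.001], [-0.001, -0.003, -1.0]]
wrist_force: [-0.1, 0.4, -0.1]
finger_gap: 0.463
finger_force: 30.9
```

Call:
{"method": "jog_arm", "body": {
  "commands": "0 0 0 0 0 0 1;0 0 0 0 0 0 1;0 0 0 0 0 0 1;0 0 0 0 0 0 1"
}}

```text
t: 13.2
ee_pos: [627.3, 34.3, 190.5]
eef_rot: [[0.259, 0.966, 0.001], [0.966, -0.259, 0.0], [0.0, 0.001, -1.0]]
wrist_force: [-0.4, 0.6, -0.9]
finger_gap: 0.46
finger_force: 30.9
```

Call:
{"method": "jog_arm", "body": {
  "commands": "0 0 1 0 0 0 1;0 0 1.5 0 0 0 1;0 0 1.5 0 0 0 1;0 0 1.5 0 0 0 1;0 0 0.5 0 0 0 1"
}}

```text
t: 13.7
ee_pos: [625.4, 33.7, 127.2]
eef_rot: [[0.259, 0.966, -0.004], [0.966, -0.259, -0.001], [-0.002, -0.004, -1.0]]
wrist_force: [-0.2, -0.5, -0.7]
finger_gap: 0.459
finger_force: 30.9
```

Call:
{"method": "jog_arm", "body": {
  "commands": "0 0 0 0 0 0 1;0 0 0 0 0 0 1;0 0 0 0 0 0 1;0 0 0 0 0 0 1;0 0 0 0 0 0 1"
}}

```text
t: 14.2
ee_pos: [627.2, 34.2, 130.4]
eef_rot: [[0.259, 0.966, 0.001], [0.966, -0.259, 0.0], [0.0, 0.001, -1.0]]
wrist_force: [-0.0, 0.5, -0.4]
finger_gap: 0.464
finger_force: 30.9
```

Run:
```python
from h import *
st=ctrl.sense();R=st['eef_rot'];p=st['ee_pos'];print(st['t'],p.round(1),R.round(4).tolist(),np.degrees(np.arctan2(R[1,1],R[0,1])),st['wrist_force'],st['finger_gap'],st['finger_force'])
print(R.T@(np.array([626.8,34.3,129.7])-p))
s=grab('scene','s5.png');t=grab('top','t5.png')
# expected cell broad face (+y side, toward camera) corners and beam point
a=np.radians(75);v=np.array([np.cos(a),np.sin(a),0]);u=np.array([np.sin(a),-np.cos(a),0]);b=np.array([626.8,34.3,125])
C=[b+v*6+u*i+np.array([0,0,j]) for i,j in((-20,-37.5),(20,-37.5),(20,37.5),(-20,37.5))]
def mk(im,n,x,y,w,h,f):
    o=cv2.resize(im[y:y+h,x:x+w,::-1],None,fx=f,fy=f,interpolation=cv2.INTER_CUBIC)
    q=lambda P:tuple(((proj(n,P)[0]-[x,y]+.5)*f).astype(int).tolist())
    for c in C:cv2.circle(o,q(c),2,(0,0,255),-1)
    for d in(-60,60):cv2.circle(o,q(b+v*d),2,(0,255,0),-1)
    return o
cv2.imwrite('pics/m5.png',np.hstack([mk(s,'scene',190,160,100,150,4),mk(t,'top',235,110,100,150,4)]))
```

```text
14.2 [627.2  34.2 130.4] [[0.2592, 0.9658, 0.0011], [0.9658, -0.2592, 0.0], [0.0003, 0.0011, -1.0]] -15.020784135744346 [-0.02058037  0.52999398 -0.43352691] 0.46399577906277073 30.853248238563538
[ 0.0055208  -0.43176309  0.70706873]
```

View pics/m5.png

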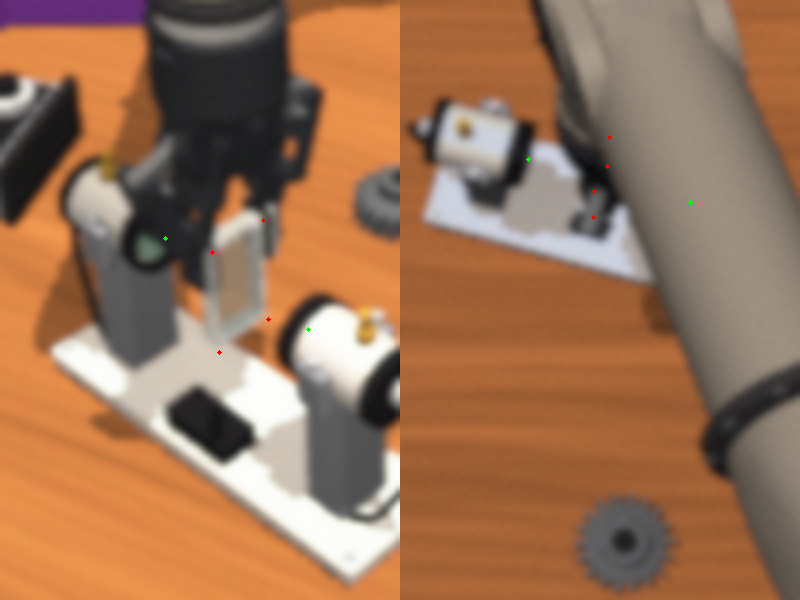

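Run:
```python
from h import *
def corners(p,ang):
    a=np.radians(ang);v=np.array([np.cos(a),np.sin(a),0]);u=np.array([np.sin(a),-np.cos(a),0]);b=np.array([p[0],p[1],p[2]-42.2])
    return proj('scene',[b+v*6+u*i+np.array([0,0,j]) for i,j in((-20,0),(20,0),(20,75),(-20,75))])
for f,p,roi in(('s4',[635.3,38,229.8],(230,172,28,48)),('s5',[627.2,34.2,130.4],(236,205,25,45))):
    im=cv2.imread(f'pics/{f}.png');x,y,w,h=roi;c=im[y:y+h,x:x+w];hs=cv2.cvtColor(c,cv2.COLOR_BGR2HSV)
    m=((hs[...,1]<60)&(hs[...,2]>120)).astype(np.uint8)
    n,l,st,_=cv2.connectedComponentsWithStats(m);k=1+st[1:,4].argmax();yy,xx=np.where(l==k)
    P=np.c_[xx+x,yy+y];e=lambda a:P[(P@np.array(a)).argmax()]
    print(f,'BR/BL/TR/TL',e([1,.7]),e([-1,1.5]),e([1,-1.5]),e([-1,-.7]),'expected BL? ',corners(p,75).round(1).tolist())
    for r in m: print(''.join('#' if q else '.' for q in r))
```

```text
s4 BR/BL/TR/TL [253 207] [238 213] [251 178] [240 182] expected BL?  [[254.4, 208.2], [241.2, 216.3], [238.9, 187.6], [253.0, 179.8]]
............................
............................
............................
............................
............................
............................
..................####......
.................######.....
...............#########....
.............###########....
..........##############....
..........##############....
..........##############....
..........#############.....
.........#######..#####.....
.........######....####...#.
.........####......####.....
.........#.........####.....
.........#.........#####....
.........#.........#####....
.........#.........####.....
.........#.........####.....
.........#.........####.....
.........#..........###.....
.........##.........###.....
.........###........###.....
.........###........###.....
.........###........###.....
.......#####........###.....
.......#####........###.....
.......#####........####....
........####........####....
.......#####........####....
#......##
[... 1029 characters left out ...]
.......#.......####.....
.......##.......####.....
......###.......####.....
......###.......###......
......###.......###......
......###.......###......
.......##.......###......
.......##.......####.....
.......##.......####.....
......###.......####.....
.....####.......####.....
......###.......####.....
......###.......####.....
......###.......####.....
......###.....######.....
......###...########.....
#.....####.########......
###...############.......
#################........
################.........
##############...........
#############............
############.............
#############............
##############...........
################.........
##################.......
```

The cell's outline sits within about 1 px (about 2–3 mm) of where it should be relative to the head, slightly high and toward −y. I'll trim it a little and let it settle.

Call:
{"method": "jog_arm", "body": {
  "commands": "0.1 0 0.15 0 0 0 1;0 0 0 0 0 0 1;0 0 0 0 0 0 1;0 0 0 0 0 0 1;0 0 0 0 0 0 1"
}}

```text
t: 14.8
ee_pos: [627.1, 35.1, 128.3]
eef_rot: [[0.259, 0.966, -0.0], [0.966, -0.259, -0.0], [-0.0, -0.0, -1.0]]
wrist_force: [0.8, 1.2, -1.0]
finger_gap: 0.469
finger_force: 30.9
```

Call:
{"method": "jog_arm", "body": {
  "commands": "0 0 0 0 0 0 1;0 0 0 0 0 0 1;0 0 0 0 0 0 1;0 0 0 0 0 0 1;0 0 0 0 0 0 1"
}}

```text
t: 15.3
ee_pos: [627.1, 35.0, 128.3]
eef_rot: [[0.259, 0.966, -0.0], [0.966, -0.259, -0.0], [-0.0, -0.0, -1.0]]
wrist_force: [-0.1, -0.5, -0.8]
finger_gap: 0.462
finger_force: 30.9
```

Call:
{"method": "jog_arm", "body": {
  "commands": "0 0 0 0 0 0 1;0 0 0 0 0 0 1;0 0 0 0 0 0 1;0 0 0 0 0 0 1;0 0 0 0 0 0 1"
}}

```text
t: 15.8
ee_pos: [627.1, 35.1, 128.3]
eef_rot: [[0.259, 0.966, 0.0], [0.966, -0.259, -0.0], [-0.0, 0.0, -1.0]]
wrist_force: [0.6, 0.2, -1.7]
finger_gap: 0.463
finger_force: 30.9
```

Run:
```python
from station import ctrl, close_job
st=ctrl.sense();print(st['t'],st['ee_pos'].round(1),abs(st['dq']).max(),st['wrist_force'].round(1),st['finger_force'])
if abs(st['dq']).max()<0.02: print(close_job())
```

```text
15.8 [627.1  35.1 128.3] 0.0013069025116894167 [ 0.6  0.2 -1.7] 30.85377037525177
the job is handed in; nothing more can be done
None
```

I pressed the zero button to its stop and released it with the gap empty, then handed the job in at 15.8 s with the cell held still and upright in the sensor gap, gripped by its frosted sides and centred to within about 3 mm by camera; no verdict came back.

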